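Slide the carrier board across the gap

ROBOT

A 6-joint arm with a two-finger parallel gripper is mounted at the origin on the work surface. World frame = base frame: x ahead of the robot, y to its left, z up, the work surface at z = 0. Lengths are in m, angles in rad, forces in N, time in s.
With the tool pointing down it reaches from about 0.25 to 0.725 m from the base axis. Payload 4 kg.
Tool frame: the origin (TCP) lies at the very end of the fingers, on their centre line; the grasp point (between the pads) lies 19 mm behind it (env.grip_point_offset is the z of the grasp point in the tool frame, in m); z points along the fingers, y is the line along which they close (so a half turn about z gives the same grasp; the last joint's range is limited). The gripper opens to 85 mm and grips with 20 to 120 N. Pads are 22 mm wide; open, the fingers measure 114 mm over their backs; the gripper's body (76 mm by 85 mm) begins 54 mm behind the grasp point. The pads swing forward as they close: fully open they stand 13 mm farther back than shut.
Start: joints at [-1.127, 0.241, 0.005, 1.335, 0, 1.571], TCP at [0.215, -0.452, 0.231] pointing down, gripper open.
Joint ranges: [-2.72, 2.72], [-1.05, 1.87], [-1.09, 1.28], [-1.99, 2.15], [-1.42, 1.44], [-3.14, 3.14]. Speed limits (rad/s): [2.79, 2.79, 3.14, 3.14, 3.14, 3.14].

INTERFACE

Orientations are given as a unit quaternion [w, x, y, z].
In Python, from plant import env, optics gives the robot as it stands. The module is installed in compiled form; this text tells all that it offers.
- The arm moves only by the tool send_rows, never from a script. Its argument "series" is a list of rows, each a list of 3 entries, a list of its own where there are three numbers: the shift along the tool's x, y, z in mm, then the turn, a rotation vector about the tool's x, y, z in rad, then the finger opening in mm, from 0 to 85.4. In form: [[[x, y, z], [rx, ry, rz], fingers], ...]. A call has 1 to 8 rows; each row shifts and turns the commanded pose from where the row before left it, along the tool's axes as they then stand; what a row does not reach is not made up. A row lasts 1/10 s, in which the tool goes at most 50 mm and 8.59 degrees, less where a joint would pass 70% of its speed; a pose out of reach is approached as far as the arm can. A call with a gripper value outside its range is refused whole. The fingers move at their own pace and stop on an object; the grip force is fixed at half the most. Time passes only in rows, so rows that do not move let the fingers close. It gives the time, the measured TCP pose, the force, the opening and the grip force at its end, in the units of the state.
- env.read_state(): the state, without advancing time (a new reading comes with each control period).
- optics.capture(name): name is "scene" or "top"; returns a dict with "frame" (480x640x3 uint8, red, green, blue), "intrinsics" (3x3 intrinsics, pixels), "R" (3x3) and "t" (3): a world point X has camera coordinates R X + t. Camera axes: x right, y down, z forward; pixel columns grow to the right and rows downward; lengths in m; the calibration is good to about 2 mm. A picture is of the moment at which its call begins. There is no depth.
- env.finish_job(): hands the job in; it is judged then, once.
Trained networks look in a picture, given as the dict that the camera call returned (one of the last four; its "shot" number tells which), for a name from the list of things; names that differ only in an ending like _2 or _b are one class to them, and where a whole thing is asked for, a point or a joint stands for the part that bears it (a point fixed in the world has none). Each returns a list of dicts, best first, with "score" (0 to 1); they miss things now and then, are a little off and sometimes report something else, mostly with a low value. They report only what shows in the picture. A call takes as long as a camera call.
- optics.recognise(picture, target): "point" ([row, column] in pixels, amid what is visible of it).
- optics.trace(picture, target): "mask" (480x640 bool, what is visible of it) and "point" ([row, column] in pixels, amid what is visible of it).
- optics.tip_of(picture, target): "point" ([row, column] in pixels: a listed point, or the origin of a listed thing).
The state is a dict: "t": time; "qpos": joint angles; "dq": joint speeds; "tau": joint torques, N m; "position": TCP position; "tool_rot": TCP orientation; "ft_force": force on the tool from outside, world axes, zero at the start; "torque": the same for the moment, N m; "finger_gap": finger opening in m; "gripper_force": force on a finger pad.
Only numpy, scipy, OpenCV 4.12 (cv2) and the standard library are available. Lean on these libraries where they do the work, as an engineer would, in place of code of your own. Each camera call takes 0.05 s, during which the arm holds its last target. There are 200 camera calls.

TASK

Slide the carrier board with its steel casting slowly off the near riser, across the gap and onto the far riser, until its front end is right up against the stop bar, then let go of it. Keep it flat on the way: do not lift it, and let neither its front nor its rear sag into the gap, so hold down the press bar at its rear while the front crosses and take the weight of your hand off before the rear leaves the near riser. Press and push gently, meet the stop softly, and leave the dish, the brass weight and the glue pot beside it where they are.

Things in the scene. Friction and masses are not known exactly. Their poses are not given: they have to be found in the camera images.
- board: Loose wooden carrier board on the near riser, 240 mm long (x), 120 mm wide, 12 mm thick, front (+x) end rounded. Origin: centre of underside; +x is the push direction. A fixed wooden bed, 28 mm higher than the board and 116 mm wide, covers x = -65 to +105 mm; a hexagonal steel casting is fixed on it. Behind the bed is a thin tongue with a press bar. Too wide to grip. 0.52 to 0.85 kg. Friction about 0.3.
- tongue (a point): Point on the tongue's top face (12 mm above the underside), 34 mm ahead of the rear edge, 21 mm behind the step, in the middle of the press bar: a pale wooden bar 36 mm (x) by 100 mm (y), flat on top, held stiffly by its screws. Its top stands 3 to 15 mm above this point, differently each time, and that height is not reported: feel for it. Axes as the board's.
- step (a point): Middle of the foot of the upright step, 28 mm high and 116 mm wide, where the bed rises from the tongue (x = -65 mm, z = 12 mm on the board), 3 mm ahead of the press bar: the face to push against. Axes as the board's.
- casting (a point): Centre of the top of the hexagonal casting, 110 mm over corners, 40 mm high, fixed at x = 52 mm on the board, top 80 mm above its underside. It puts the board's balance point near x = +32 mm. Axes as the board's.
- nose (a point): Middle of the board's rounded front end (radius 6 mm), at x = 120 mm, 6 mm above the underside. Axes as the board's.
- near_riser: Fixed low wooden bench riser on which the board starts: 270 mm long (x, the push direction), 250 mm wide, top face 50 mm above the table. Origin: centre of its foot, at table height. Along the top run two guide strips 8 mm high, parallel to x, leaving 3 mm of play on each side of the board.
- near_edge (a point): Middle of the top edge of the near riser at the gap (its +x end). Axes as the riser's. Pressing on the bar once it hangs past this edge tips the board backwards into the gap.
- far_riser: Fixed riser beyond the gap, same width, height (50 mm) and direction as the near one, 320 mm long. Origin: centre of its foot. Its two guide strips (8 mm high, 4 mm of play each side) flare open at the gap.
- far_edge (a point): Middle of the top edge of the far riser at the gap (its -x end). The gap, near_edge to far_edge, is 120 to 132 mm: wider than from the board's nose to its balance point (88 mm), so the nose drops before it arrives unless the press bar is held down with some 6 to 12 N.
- stop: Fixed rigid wooden stop bar across the far riser's guides, 120 mm wide, 22 mm thick, 28 mm high, two brass screws on top. Origin: middle of the lower edge of the face that meets the nose, on the riser's top; +x is the push direction. With the nose against it the whole board is on the far riser, its rear 12 to 40 mm past the edge.
- chip_dish: Bystander: white ceramic dish, 68 mm across, 20 mm high, on the table in the gap. Origin under its centre.
- brass_weight: Bystander: small brass cylinder, 28 mm across, 22 mm high, on the near riser outside the guides. Origin under its centre.
- glue_pot: Bystander: small jar, 32 mm across, 35 mm high, on the far riser outside the guides. Origin under its centre.

How it is judged:
On the way:
1. the board bridges the gap level: its nose is at least 10 mm onto the far riser while its rear is still on the near riser (x of nose in the frame of far_edge above 0.01 m and x of tongue in the frame of near_edge below 0.03 m and angle between board's own z axis and vertical below 0.025 rad), for 0.1 s.
At the end, for the whole second after the job is handed in: The board lies flat (within about 1 degree) and wholly on the far riser, its front end against the stop bar (gap under 2 mm), at rest and no longer touched (x of nose in the frame of stop between -0.002 and 0.003 m and angle between board's own z axis and vertical below 0.02 rad and z of board in the frame of far_riser between 0.047 and 0.053 m and linear speed of board below 0.01 m/s and contact force between each of the arm, the fingers and board below 0.1 N).
It fails at once if the board tilts more than about 1.7 degrees or sinks more than 5 mm into the gap (angle between board's own z axis and vertical above 0.03 rad or z of board in the frame of near_riser below 0.045 m).
It fails at once if the board is lifted more than 6 mm off the risers (z of board in the frame of near_riser above 0.056 m).
It fails at once if the fingers bear on the board with more than 22 N, or the board on the stop with more than 18 N (contact force between the fingers and board above 22 N or contact force between board and stop above 18 N).
It fails at once if the board moves faster than 0.25 m/s (linear speed of board above 0.25 m/s).
It fails at once if the dish, the brass weight or the glue pot is shifted by more than 20 mm (distance of any of chip_dish, brass_weight, glue_pot from where it was at the start of the episode above 0.02 m).
It also fails if it takes over 72 s, if anything falls off the work surface, if the arm or the gripper's body presses on something with over 40 N, if the wrist force passes 120 N, or if a joint passes its speed limit or range.

## Working session

There is one attempt and no reset: what is moved stays moved. The work goes in short steps, Python scripts to look and compute and a tool call to move; the robot and the scene stay as the last step left them, time stands still between calls to the robot, and variables do not carry over. Pictures are saved under pics/ and viewed, at most 10 in all, crops included, and the job is handed in when it is done.

Besides the shell and the picture viewer there is one more tool, called after "Call:" in YAML: its name, and indented under it one key for each argument. send_rows: Moves the arm, as the interface text tells. Its arguments: {"type":"object","properties":{"series":{"type":"array"}},"required":["series"]}

```bash
mkdir -p pics; cat > h.py <<'E'
import numpy as np, cv2
from plant import env, optics
def ray(p,rc):
    K,R,t=map(np.array,(p["intrinsics"],p["R"],p["t"]))
    d=R.T@np.linalg.inv(K)@np.array([rc[1],rc[0],1.0]); return -R.T@t,d
def at_z(p,rc,z):
    o,d=ray(p,rc); return o+d*(z-o[2])/d[2]
def save(p,n): cv2.imwrite("pics/"+n,p["frame"][:,:,::-1])
E
python3 - <<'E'
from h import *
s=env.read_state(); print({k:np.round(v,4) for k,v in s.items()}, env.grip_point_offset)
Z=dict(tongue=.062,step=.062,casting=.130,nose=.056,near_edge=.05,far_edge=.05,stop=.05,chip_dish=0,brass_weight=.05,glue_pot=.05,near_riser=0,far_riser=0,board=.05)
for c in("top","scene"):
    p=optics.capture(c); save(p,c+"0.png"); print(c,-np.array(p["R"]).T@np.array(p["t"]))
    for n,z in Z.items():
        r=optics.tip_of(p,n)
        for q in r[:2]: print(n,round(q["score"],2),np.round(q["point"]),np.round(at_z(p,q["point"],z),4))
E
```

```text
{'t': np.float64(0.0), 'qpos': array([-1.127 ,  0.2414,  0.0037,  1.3352, -0.    ,  1.5708]), 'dq': array([ 0.0001, -0.0002, -0.0016,  0.0005, -0.0006,  0.0002]), 'tau': array([ 1.10000e-03, -3.72323e+01,  2.52405e+01,  1.70000e-02,
        1.00000e-04, -0.00000e+00]), 'position': array([ 0.2144, -0.451 ,  0.2304]), 'tool_rot': array([-1.000e-03,  9.755e-01,  2.201e-01, -2.000e-04]), 'ft_force': array([ 0.0276,  0.708 , -0.3666]), 'torque': array([ 0.0172, -0.0117, -0.019 ]), 'gripper_force': np.float64(0.0), 'finger_gap': np.float64(0.0855)} -0.0187
top [0.44209599 0.05505846 1.21604137]
tongue 0.79 [280. 457.] [ 0.4794 -0.2506  0.062 ]
tongue 0.47 [281. 447.] [ 0.4789 -0.2318  0.062 ]
casting 0.95 [279. 391.] [ 0.481  -0.1088  0.13  ]
nose 0.81 [281. 351.] [ 0.4814 -0.04    0.056 ]
nose 0.56 [232. 443.] [ 0.5762 -0.2281  0.056 ]
near_edge 0.85 [280. 345.] [ 0.483  -0.0297  0.05  ]
far_edge 0.79 [288. 286.] [0.4697 0.0878 0.05  ]
stop 0.87 [286. 161.] [0.4775 0.3365 0.05  ]
stop 0.45 [284. 352.] [ 0.4768 -0.0426  0.05  ]
chip_dish 0.78 [279. 319.] [0.4887 0.0206 0.    ]
brass_weight
[... 284 characters left out ...]
  0.05  ]
scene [ 0.96657341 -0.40310598  0.65528893]
tongue 0.92 [340. 161.] [ 0.4834 -0.2469  0.062 ]
step 0.74 [332. 205.] [ 0.5259 -0.1922  0.062 ]
step 0.7 [214. 347.] [0.5137 0.1858 0.062 ]
near_edge 0.89 [270. 260.] [ 0.4821 -0.0323  0.05  ]
near_edge 0.37 [228. 373.] [0.5732 0.1981 0.05  ]
far_edge 0.84 [236. 305.] [0.4841 0.0906 0.05  ]
stop 0.57 [183. 375.] [0.4843 0.3286 0.05  ]
chip_dish 0.76 [271. 287.] [0.4874 0.0302 0.    ]
brass_weight 0.82 [370. 210.] [ 0.5782 -0.2283  0.05  ]
glue_pot 0.67 [225. 373.] [0.567  0.2057 0.05  ]
near_riser 0.67 [333. 207.] [ 0.4838 -0.1689  0.    ]
far_riser 0.66 [212. 350.] [0.4666 0.2604 0.    ]
board 0.74 [311. 208.] [ 0.4849 -0.1575  0.05  ]
```

View pics/top0.png

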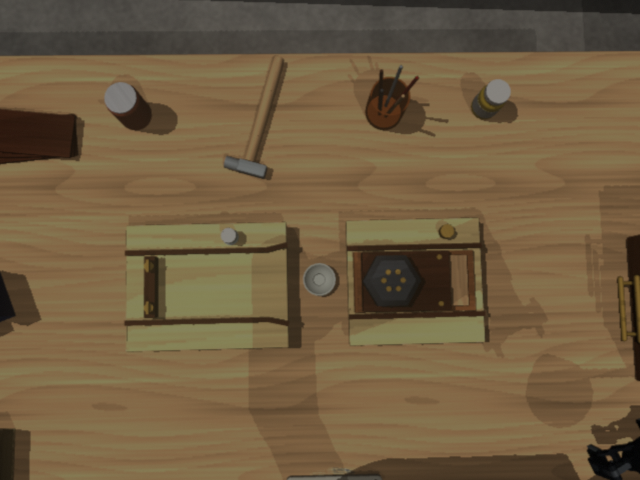

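View pics/scene0.png

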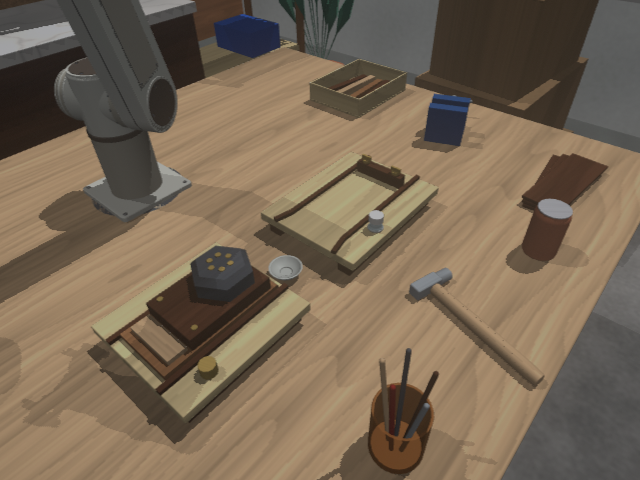

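The top view shows the push running to image left (world +y). The board is on the near riser at columns 350-475, with its pale bar at about (280,458). The far riser spans columns 126-289, its stop is at about (287,152), and the dish sits in the gap at (280,320). Next I'll get the axis direction and edges from the masks.

```bash
python3 - <<'E'
from h import *
p=optics.capture("top")
def rect(n,z):
    r=optics.trace(p,n)
    if not r: print(n,"none"); return
    m=r[0]["mask"].astype(np.uint8); ys,xs=np.nonzero(m)
    h=cv2.convexHull(np.c_[xs,ys].astype(np.float32))[:,0]
    w=np.array([at_z(p,(b,a),z)[:2] for a,b in h]).astype(np.float32)*1000
    R=cv2.minAreaRect(w); print(n,round(r[0]["score"],2),len(xs),np.round(R[0],1),np.round(R[1],1),round(R[2],2)); print(np.round(cv2.boxPoints(R),0).tolist())
for n,z in(("far_riser",.05),("near_riser",.05),("stop",.078),("board",.09),("tongue",.069)): rect(n,z)
# pale bar by colour, within board rear
f=p["frame"][250:312,445:482].astype(int)
for r in (265,281,297): print(r,[tuple(p["frame"][r,c].tolist()) for c in range(444,488,2)])
E
```

```text
far_riser 0.7 19285 [477.2 245.7] [252.6 323. ] 0.71
[[349.0, 406.0], [353.0, 83.0], [606.0, 86.0], [602.0, 409.0]]
near_riser 0.92 9352 [ 481.5 -169.1] [252.6 275.6] 0.82
[[353.0, -33.0], [357.0, -309.0], [610.0, -305.0], [606.0, -29.0]]
stop 0.72 931 [476.3 347.6] [117.9  28.9] 0.71
[[417.0, 361.0], [418.0, 332.0], [535.0, 334.0], [535.0, 363.0]]
board 0.64 7296 [ 480.4 -159.8] [119.7 236.5] 0.9
[[419.0, -43.0], [422.0, -279.0], [542.0, -277.0], [538.0, -41.0]]
tongue 0.57 7385 [ 480.8 -164. ] [122.4 239. ] 0.07
[[419.0, -45.0], [420.0, -284.0], [542.0, -283.0], [542.0, -44.0]]
265 [(45, 29, 17), (46, 30, 18), (45, 30, 18), (57, 44, 29), (110, 85, 57), (111, 86, 57), (114, 89, 59), (105, 81, 54), (111, 85, 57), (111, 86, 58), (114, 88, 61), (94, 72, 48), (77, 49, 28), (78, 50, 29), (82, 53, 32), (101, 85, 56), (130, 113, 74), (131, 113, 74), (110, 94, 61), (61, 47, 31), (58, 45, 30), (89, 68, 46)]
281 [(43, 27, 17), (44, 29, 17), (42, 27, 16), (49, 36, 23), (106, 82, 55), (109, 85, 57), (114, 88, 59), (116, 90, 61), (107, 83, 56), (110, 85, 57), (109, 85, 58), (114, 91, 61), (67, 45, 27), (81, 51, 29), (82, 53, 31), (75, 57, 35), (125, 107, 72), (127, 109, 72), (125, 108, 72), (67, 55, 35), (60, 46, 31), (90, 69, 47)]
297 [(43, 28, 18), (42, 28, 17), (42, 27, 17), (41, 28, 17), (55, 43, 29), (105, 82, 55), (110, 85, 57), (118, 92, 62), (118, 92, 63), (123, 96, 64), (125, 97, 66), (128, 101, 68), (100, 78, 52), (88, 57, 33), (91, 59, 34), (89, 62, 38), (117, 111, 76), (133, 130, 89), (133, 130, 90), (105, 100, 69), (55, 43, 28), (58, 45, 30)]
```

```bash
python3 -c "
import cv2
a=cv2.imread('pics/top0.png')[210:360,270:500]
cv2.imwrite('pics/crop.png',cv2.resize(a,None,fx=3.4,fy=3.4,interpolation=cv2.INTER_CUBIC))"
```

```text
(no output)
```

View pics/crop.png

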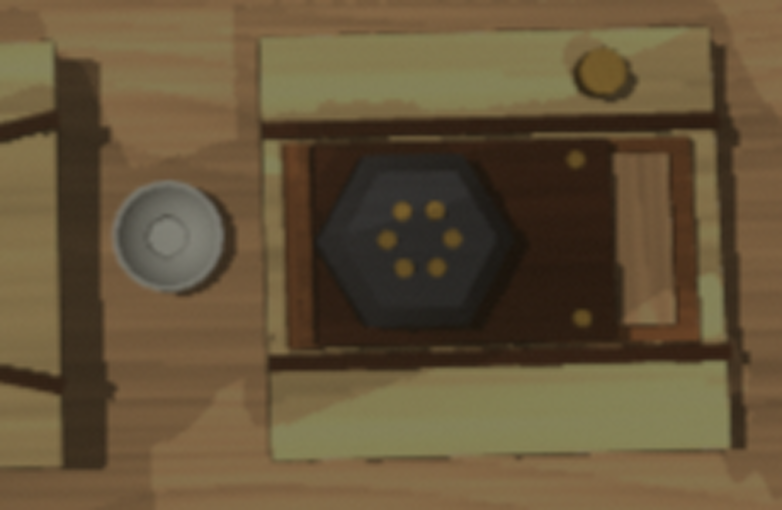

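The crop shows the board's nose just short of the near edge (crop columns 265-285). The pale bar spans crop columns 615-675, and the brass weight at (600,70) is clear of the bar. Push direction is about 90.7° in the world frame. I'll rotate the tool so its x axis lies along the push, with the fingers shut.

Call:
send_rows:
  series:
    - [[0, 0, 0], [0, 0, -0.1425], 0]
    - [[0, 0, 0], [0, 0, -0.1425], 0]
    - [[0, 0, 0], [0, 0, -0.1425], 0]
    - [[0, 0, 0], [0, 0, -0.1425], 0]
    - [[0, 0, 0], [0, 0, -0.1425], 0]
    - [[0, 0, 0], [0, 0, -0.1425], 0]
    - [[0, 0, 0], [0, 0, -0.1425], 0]
    - [[0, 0, 0], [0, 0, -0.1425], 0]

```text
t: 2.5
position: [0.2147, -0.4516, 0.2313]
tool_rot: [0.0, 0.7, 0.714, -0.0]
ft_force: [0.1, 0.2, 0.5]
finger_gap: 0.0003
gripper_force: 0.0
```

Call:
send_rows:
  series:
    - [[25, 34, 0], [0, 0, 0], 0]
    - [[25, 34, 0], [0, 0, 0], 0]
    - [[25, 34, 0], [0, 0, 0], 0]
    - [[25, 34, 0], [0, 0, 0], 0]
    - [[25, 34, 0], [0, 0, 0], 0]
    - [[25, 34, 0], [0, 0, 0], 0]
    - [[25, 34, 0], [0, 0, 0], 0]
    - [[25, 32, 0], [0, 0, 0], 0]

```text
t: 3.3
position: [0.4835, -0.2468, 0.2314]
tool_rot: [0.0, 0.702, 0.712, 0.0]
ft_force: [-0.5, 0.3, -0.2]
finger_gap: 0.0004
gripper_force: 0.0
```

Call:
send_rows:
  series:
    - [[0, 0, 20], [0, 0, 0], 0]
    - [[0, 0, 30], [0, 0, 0], 0]
    - [[0, 0, 30], [0, 0, 0], 0]
    - [[0, 0, 20], [0, 0, 0], 0]
    - [[0, 0, 10], [0, 0, 0], 0]
    - [[0, 0, 5], [0, 0, 0], 0]
    - [[0, 0, 0], [0, 0, 0], 0]
    - [[0, 0, 0], [0, 0, 0], 0]

```text
t: 4.1
position: [0.4828, -0.2486, 0.1174]
tool_rot: [0.001, 0.703, 0.712, 0.0]
ft_force: [-0.8, -0.2, -0.4]
finger_gap: 0.0004
gripper_force: 0.0
```

```bash
python3 - <<'E'
from h import *
p=optics.capture("scene"); a=p["frame"][200:440,60:360,::-1]
cv2.imwrite("pics/s1.png",cv2.resize(a,None,fx=2.5,fy=2.5,interpolation=cv2.INTER_CUBIC))
E
```

```text
(no output)
```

View pics/s1.png

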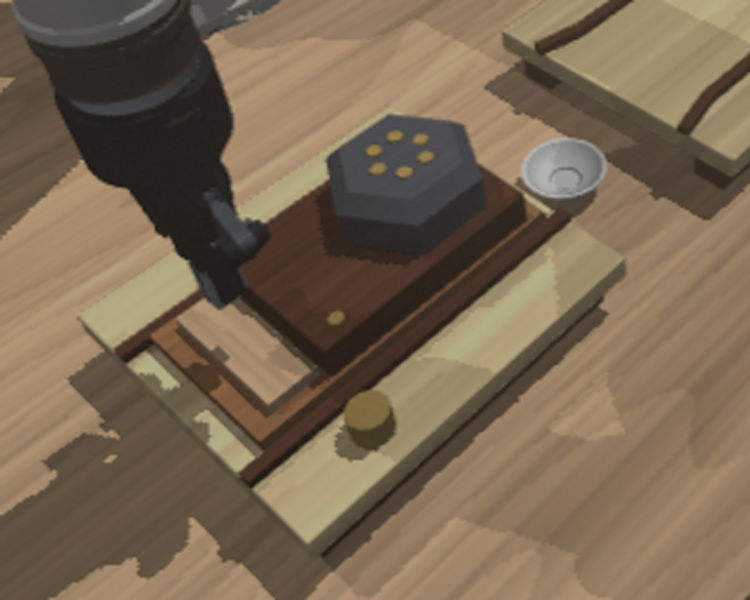

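Call:
send_rows:
  series:
    - [[0, 0, 15], [0, 0, 0], 0]
    - [[0, 0, 10], [0, 0, 0], 0]
    - [[0, 0, 5], [0, 0, 0], 0]
    - [[0, 0, 3], [0, 0, 0], 0]
    - [[0, 0, 2], [0, 0, 0], 0]
    - [[0, 0, 0], [0, 0, 0], 0]
    - [[0, 0, 0], [0, 0, 0], 0]

```text
t: 4.85
position: [0.4823, -0.2482, 0.0816]
tool_rot: [0.0, 0.703, 0.712, 0.0]
ft_force: [-0.0, -0.3, 0.5]
finger_gap: -0.0002
gripper_force: 0.0
```

The fingertips at about (220,295) in the crop are over the bar and clear of everything else. Now I'll feel for the bar.

Call:
send_rows:
  series:
    - [[0, 0, 1.5], [0, 0, 0], 0]
    - [[0, 0, 1.5], [0, 0, 0], 0]
    - [[0, 0, 1], [0, 0, 0], 0]
    - [[0, 0, 0], [0, 0, 0], 0]

```text
t: 5.25
position: [0.4819, -0.248, 0.0771]
tool_rot: [-0.0, 0.702, 0.712, -0.0]
ft_force: [0.3, -0.3, 0.0]
finger_gap: 0.0001
gripper_force: 0.0
```

Call:
send_rows:
  series:
    - [[0, 0, 1], [0, 0, 0], 0]
    - [[0, 0, 1], [0, 0, 0], 0]
    - [[0, 0, 0], [0, 0, 0], 0]

```text
t: 5.55
position: [0.4819, -0.248, 0.0751]
tool_rot: [-0.0, 0.702, 0.712, -0.0]
ft_force: [-0.2, 0.2, 0.0]
finger_gap: 0.0002
gripper_force: 0.0
```

Call:
send_rows:
  series:
    - [[0, 0, 1], [0, 0, 0], 0]
    - [[0, 0, 1], [0, 0, 0], 0]
    - [[0, 0, 0], [0, 0, 0], 0]

```text
t: 5.85
position: [0.4819, -0.248, 0.0731]
tool_rot: [-0.0, 0.703, 0.712, -0.0]
ft_force: [-0.5, -0.3, -0.4]
finger_gap: 0.0001
gripper_force: 0.0
```

Call:
send_rows:
  series:
    - [[0, 0, 1], [0, 0, 0], 0]
    - [[0, 0, 1], [0, 0, 0], 0]
    - [[0, 0, 0], [0, 0, 0], 0]

```text
t: 6.15
position: [0.4822, -0.2481, 0.0718]
tool_rot: [0.0, 0.703, 0.712, 0.0]
ft_force: [-0.6, 0.2, 3.4]
finger_gap: -0.0003
gripper_force: 1.8
```

Contact is at z≈0.072. I'll increase the press.

Call:
send_rows:
  series:
    - [[0, 0, 0.5], [0, 0, 0], 0]
    - [[0, 0, 0.5], [0, 0, 0], 0]
    - [[0, 0, 0], [0, 0, 0], 0]

```text
t: 6.45
position: [0.4823, -0.2482, 0.0718]
tool_rot: [0.001, 0.703, 0.712, 0.0]
ft_force: [-2.5, 1.9, 9.7]
finger_gap: -0.0002
gripper_force: 4.9
```

Call:
send_rows:
  series:
    - [[1, 0, 0], [0, 0, 0], 0]
    - [[1.5, 0, 0], [0, 0, 0], 0]
    - [[2, 0, 0], [0, 0, 0], 0]
    - [[2, 0, 0], [0, 0, 0], 0]
    - [[2, 0, 0], [0, 0, 0], 0]
    - [[2, 0, 0], [0, 0, 0], 0]

```text
t: 7.05
position: [0.4834, -0.2393, 0.0718]
tool_rot: [0.003, 0.703, 0.711, -0.0]
ft_force: [0.6, -2.4, 5.6]
finger_gap: -0.0002
gripper_force: 2.7
```

Call:
send_rows:
  series:
    - [[2, 0, 0.3], [0, 0, 0], 0]
    - [[2, 0, 0.3], [0, 0, 0], 0]
    - [[2, 0, 0], [0, 0, 0], 0]
    - [[2, 0, 0], [0, 0, 0], 0]
    - [[2, 0, 0], [0, 0, 0], 0]
    - [[2, 0, 0], [0, 0, 0], 0]

```text
t: 7.65
position: [0.4838, -0.2278, 0.0718]
tool_rot: [0.003, 0.703, 0.711, -0.0]
ft_force: [0.4, -3.5, 7.3]
finger_gap: 0.0001
gripper_force: 4.5
```

Call:
send_rows:
  series:
    - [[3, 0, 0.2], [0, 0, 0], 0]
    - [[3, 0, 0.2], [0, 0, 0], 0]
    - [[3, 0, 0], [0, 0, 0], 0]
    - [[3, 0, 0], [0, 0, 0], 0]
    - [[3, 0, 0], [0, 0, 0], 0]
    - [[3, 0, 0], [0, 0, 0], 0]
    - [[3, 0, 0], [0, 0, 0], 0]

```text
t: 8.35
position: [0.484, -0.207, 0.0718]
tool_rot: [0.004, 0.703, 0.711, 0.0]
ft_force: [0.7, -4.4, 9.2]
finger_gap: -0.0005
gripper_force: 5.3
```

```bash
cat > m.py <<'E'
from h import *
import sys
s=env.read_state(); print("tcp",np.round(s["position"],4),"F",np.round(s["ft_force"],1))
for c,l in(("top",(("casting",.13),("nose",.056))),("scene",(("casting",.13),("nose",.056)))):
    p=optics.capture(c)
    for n,z in l:
        r=optics.tip_of(p,n)
        for q in r[:1]: print(c,n,round(q["score"],2),np.round(at_z(p,q["point"],z),4))
if len(sys.argv)>1: save(p,sys.argv[1])
E
python3 m.py
```

```text
tcp [ 0.484  -0.207   0.0718] F [ 0.7 -4.4  9.2]
top casting 0.56 [ 0.4745 -0.078   0.13  ]
top nose 0.65 [ 0.4793 -0.0139  0.056 ]
scene casting 0.81 [ 0.4736 -0.08    0.13  ]
```

Call:
send_rows:
  series:
    - [[3, 0, 0.1], [0, 0, 0], 0]
    - [[4, 0, 0.1], [0, 0, 0], 0]
    - [[4, 0, 0], [0, 0, 0], 0]
    - [[4, 0, 0], [0, 0, 0], 0]
    - [[4, 0, 0], [0, 0, 0], 0]
    - [[4, 0, 0], [0, 0, 0], 0]
    - [[4, 0, 0], [0, 0, 0], 0]
    - [[4, 0, 0], [0, 0, 0], 0]

```text
t: 9.45
position: [0.4839, -0.176, 0.0717]
tool_rot: [0.004, 0.703, 0.711, 0.0]
ft_force: [1.0, -4.0, 11.2]
finger_gap: 0.0001
gripper_force: 5.9
```

Call:
send_rows:
  series:
    - [[4, 0, 0], [0, 0, 0], 0]
    - [[4, 0, 0], [0, 0, 0], 0]
    - [[4, 0, 0], [0, 0, 0], 0]
    - [[4, 0, 0], [0, 0, 0], 0]
    - [[4, 0, 0], [0, 0, 0], 0]

```text
t: 9.95
position: [0.4837, -0.1559, 0.0717]
tool_rot: [0.004, 0.703, 0.711, 0.0]
ft_force: [0.1, -4.1, 9.6]
finger_gap: -0.0003
gripper_force: 6.0
```

Call:
send_rows:
  series:
    - [[4, 0, 0.15], [0, 0, 0], 0]
    - [[4, 0, 0.15], [0, 0, 0], 0]
    - [[4, 0, 0], [0, 0, 0], 0]
    - [[4, 0, 0], [0, 0, 0], 0]
    - [[4, 0, 0], [0, 0, 0], 0]

```text
t: 10.45
position: [0.4838, -0.136, 0.0717]
tool_rot: [0.005, 0.703, 0.711, 0.001]
ft_force: [0.2, -4.9, 12.0]
finger_gap: -0.0001
gripper_force: 6.8
```

Call:
send_rows:
  series:
    - [[3, 0, 0], [0, 0, 0], 0]
    - [[3, 0, 0], [0, 0, 0], 0]
    - [[3, 0, 0], [0, 0, 0], 0]
    - [[3, 0, 0], [0, 0, 0], 0]

```text
t: 10.85
position: [0.4837, -0.124, 0.0717]
tool_rot: [0.005, 0.703, 0.711, 0.001]
ft_force: [-0.4, -5.4, 11.2]
finger_gap: 0.0002
gripper_force: 6.9
```

```bash
python3 m.py s2.png
```

```text
tcp [ 0.4837 -0.124   0.0717] F [-0.4 -5.4 11.2]
top casting 0.56 [0.4727 0.0099 0.13  ]
top nose 0.77 [0.4725 0.0731 0.056 ]
scene casting 0.91 [ 0.4827 -0.0029  0.13  ]
```

View pics/s2.png

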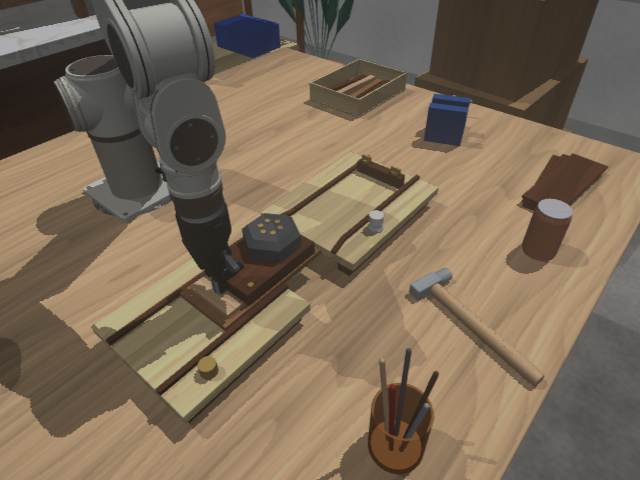

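The board looks level, with its nose about 15 mm short of the far riser (image about 315,250). I'll carry on across.

Call:
send_rows:
  series:
    - [[3, 0, 0], [0, 0, 0], 0]
    - [[3, 0, 0], [0, 0, 0], 0]
    - [[3, 0, 0], [0, 0, 0], 0]
    - [[3, 0, 0], [0, 0, 0], 0]
    - [[3, 0, 0], [0, 0, 0], 0]
    - [[3, 0, 0], [0, 0, 0], 0]
    - [[3, 0, 0], [0, 0, 0], 0]

```text
t: 11.85
position: [0.4835, -0.1029, 0.0717]
tool_rot: [0.005, 0.703, 0.711, 0.001]
ft_force: [-0.7, -4.3, 12.0]
finger_gap: -0.0
gripper_force: 7.2
```

Call:
send_rows:
  series:
    - [[3, 0, 0], [0, 0, 0], 0]
    - [[3, 0, 0], [0, 0, 0], 0]
    - [[3, 0, 0], [0, 0, 0], 0]
    - [[3, 0, 0], [0, 0, 0], 0]
    - [[3, 0, 0], [0, 0, 0], 0]
    - [[3, 0, 0], [0, 0, 0], 0]
    - [[3, 0, 0], [0, 0, 0], 0]

```text
t: 12.55
position: [0.4833, -0.0818, 0.0717]
tool_rot: [0.005, 0.703, 0.711, 0.001]
ft_force: [-0.3, -4.8, 12.9]
finger_gap: 0.0003
gripper_force: 7.3
```

```bash
python3 m.py s3.png
```

```text
tcp [ 0.4833 -0.0818  0.0717] F [-0.3 -4.8 12.9]
top casting 0.96 [0.4739 0.0471 0.13  ]
top nose 0.62 [0.4731 0.1125 0.056 ]
scene casting 0.78 [0.4789 0.0442 0.13  ]
```

View pics/s3.png

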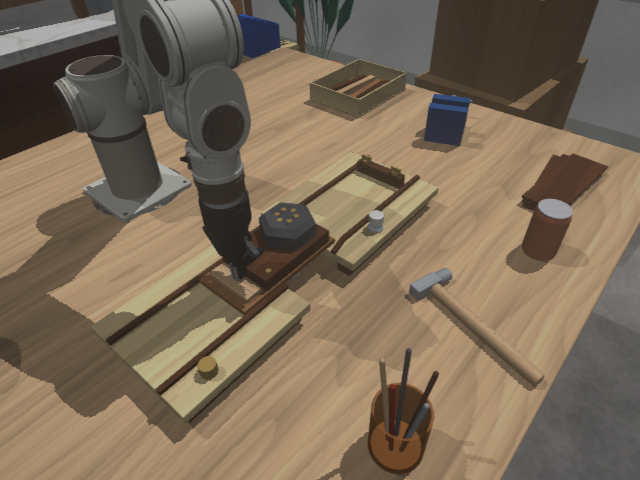

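The nose is about 25 mm onto the far riser and the board is level. I'll go a little further, stop, and take the press off.

Call:
send_rows:
  series:
    - [[3, 0, 0], [0, 0, 0], 0]
    - [[3, 0, 0], [0, 0, 0], 0]
    - [[3, 0, 0], [0, 0, 0], 0]
    - [[0, 0, 0], [0, 0, 0], 0]
    - [[-1, 0, -0.5], [0, 0, 0], 0]
    - [[-1, 0, -0.5], [0, 0, 0], 0]
    - [[-1, 0, -0.5], [0, 0, 0], 0]
    - [[0, 0, 0], [0, 0, 0], 0]

```text
t: 13.65
position: [0.482, -0.0735, 0.0718]
tool_rot: [0.002, 0.702, 0.712, 0.002]
ft_force: [2.2, 2.2, 6.9]
finger_gap: 0.0001
gripper_force: 3.7
```

Call:
send_rows:
  series:
    - [[-1, 0, -0.5], [0, 0, 0], 0]
    - [[-1, 0, -0.5], [0, 0, 0], 0]
    - [[0, 0, -0.5], [0, 0, 0], 0]
    - [[0, 0, -1], [0, 0, 0], 0]
    - [[0, 0, -1], [0, 0, 0], 0]
    - [[0, 0, -1], [0, 0, 0], 0]
    - [[0, 0, 0], [0, 0, 0], 0]

```text
t: 14.35
position: [0.4795, -0.0756, 0.0746]
tool_rot: [-0.0, 0.703, 0.712, -0.0]
ft_force: [-0.3, -0.1, -0.1]
finger_gap: 0.0002
gripper_force: 0.0
```

Call:
send_rows:
  series:
    - [[1, 0, -2], [0, 0, 0], 0]
    - [[1, 0, 0], [0, 0, 0], 0]
    - [[2, 0, 0], [0, 0, 0], 0]
    - [[3, 0, 0], [0, 0, 0], 0]
    - [[3, 0, 0], [0, 0, 0], 0]
    - [[4, 0, 0], [0, 0, 0], 0]
    - [[4, 0, 0], [0, 0, 0], 0]
    - [[4, 0, 0], [0, 0, 0], 0]

```text
t: 15.15
position: [0.4796, -0.0533, 0.0769]
tool_rot: [0.0, 0.702, 0.712, 0.0]
ft_force: [0.4, -1.6, 0.5]
finger_gap: -0.0002
gripper_force: 0.9
```

Call:
send_rows:
  series:
    - [[4, 0, 0], [0, 0, 0], 0]
    - [[4, 0, 0], [0, 0, 0], 0]
    - [[4, 0, 0], [0, 0, 0], 0]
    - [[4, 0, 0], [0, 0, 0], 0]
    - [[4, 0, 0], [0, 0, 0], 0]
    - [[4, 0, 0], [0, 0, 0], 0]
    - [[4, 0, 0], [0, 0, 0], 0]
    - [[4, 0, 0], [0, 0, 0], 0]

```text
t: 15.95
position: [0.4791, -0.0213, 0.0768]
tool_rot: [-0.0, 0.703, 0.712, -0.0]
ft_force: [-0.2, -2.5, 1.5]
finger_gap: 0.0001
gripper_force: 0.9
```

There is a slight down-drag on the step (1.5 N), so I'll relax upward a little while moving on.

Call:
send_rows:
  series:
    - [[3, 0, -0.3], [0, 0, 0], 0]
    - [[3, 0, -0.2], [0, 0, 0], 0]
    - [[3, 0, 0], [0, 0, 0], 0]
    - [[3, 0, 0], [0, 0, 0], 0]

```text
t: 16.35
position: [0.4788, -0.0093, 0.0772]
tool_rot: [-0.0, 0.703, 0.712, -0.0]
ft_force: [0.0, -2.1, -0.8]
finger_gap: 0.0003
gripper_force: 0.7
```

Call:
send_rows:
  series:
    - [[3, 0, 0], [0, 0, 0], 0]
    - [[3, 0, 0], [0, 0, 0], 0]
    - [[3, 0, -0.1], [0, 0, 0], 0]
    - [[3, 0, 0], [0, 0, 0], 0]
    - [[3, 0, 0], [0, 0, 0], 0]

```text
t: 16.85
position: [0.4788, 0.0057, 0.0774]
tool_rot: [-0.0, 0.703, 0.712, -0.0]
ft_force: [-0.5, -1.0, -0.8]
finger_gap: 0.0
gripper_force: 0.7
```

Call:
send_rows:
  series:
    - [[3, 0, 0], [0, 0, 0], 0]
    - [[3, 0, -0.1], [0, 0, 0], 0]
    - [[3, 0, 0], [0, 0, 0], 0]
    - [[3, 0, 0], [0, 0, 0], 0]
    - [[3, 0, 0], [0, 0, 0], 0]

```text
t: 17.35
position: [0.4786, 0.0207, 0.0775]
tool_rot: [-0.0, 0.702, 0.712, 0.0]
ft_force: [0.1, -1.6, 0.4]
finger_gap: 0.0003
gripper_force: 0.7
```

Past the near edge and still level. I'll continue towards the stop.

Call:
send_rows:
  series:
    - [[4, 0, -0.1], [0, 0, 0], 0]
    - [[4, 0, 0], [0, 0, 0], 0]
    - [[4, 0, 0], [0, 0, 0], 0]
    - [[4, 0, 0], [0, 0, 0], 0]
    - [[4, 0, 0], [0, 0, 0], 0]
    - [[4, 0, 0], [0, 0, 0], 0]
    - [[4, 0, 0], [0, 0, 0], 0]
    - [[4, 0, 0], [0, 0, 0], 0]

```text
t: 18.15
position: [0.4781, 0.0527, 0.0776]
tool_rot: [-0.0, 0.702, 0.712, -0.0]
ft_force: [0.3, -1.6, 0.1]
finger_gap: 0.0002
gripper_force: 0.7
```

Call:
send_rows:
  series:
    - [[4, 0, 0], [0, 0, 0], 0]
    - [[4, 0, 0], [0, 0, 0], 0]
    - [[4, 0, 0], [0, 0, 0], 0]
    - [[4, 0, 0], [0, 0, 0], 0]
    - [[4, 0, 0], [0, 0, 0], 0]
    - [[4, 0, 0], [0, 0, 0], 0]
    - [[4, 0, 0], [0, 0, 0], 0]
    - [[4, 0, 0], [0, 0, 0], 0]

```text
t: 18.95
position: [0.4777, 0.0847, 0.0776]
tool_rot: [-0.0, 0.703, 0.712, 0.0]
ft_force: [-0.3, -1.8, -0.5]
finger_gap: 0.0002
gripper_force: 0.7
```

Call:
send_rows:
  series:
    - [[4, 0, 0], [0, 0, 0], 0]
    - [[4, 0, 0], [0, 0, 0], 0]
    - [[4, 0, 0], [0, 0, 0], 0]
    - [[4, 0, 0], [0, 0, 0], 0]
    - [[4, 0, 0], [0, 0, 0], 0]
    - [[3, 0, 0], [0, 0, 0], 0]
    - [[2, 0, 0], [0, 0, 0], 0]

```text
t: 19.65
position: [0.4774, 0.1097, 0.0776]
tool_rot: [0.0, 0.702, 0.712, 0.0]
ft_force: [0.1, -1.0, 0.0]
finger_gap: 0.0003
gripper_force: 0.8
```

```bash
python3 m.py s4.png
```

```text
tcp [0.4774 0.1097 0.0776] F [ 0.1 -1.   0. ]
top casting 0.63 [0.4738 0.2365 0.13  ]
top nose 0.64 [0.4732 0.3119 0.056 ]
scene casting 0.78 [0.4764 0.2296 0.13  ]
scene nose 0.66 [ 0.5855 -0.2325  0.056 ]
```

View pics/s4.png

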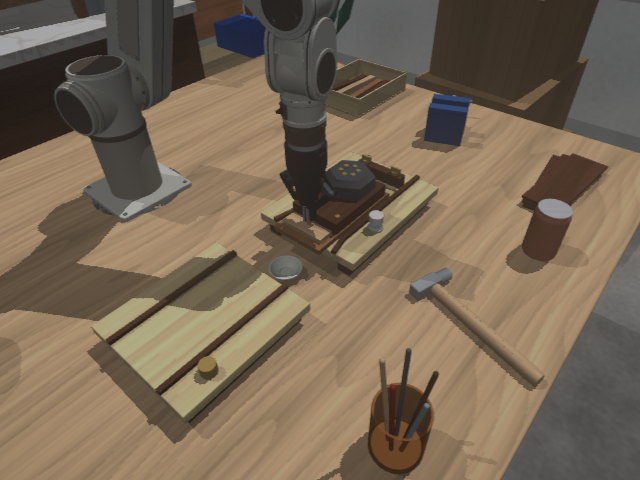

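The board is on the far riser at about (345,205), with a small gap left to the stop and the bystanders untouched. I'll close in slowly.

Call:
send_rows:
  series:
    - [[2, 0, 0], [0, 0, 0], 0]
    - [[2, 0, 0], [0, 0, 0], 0]
    - [[2, 0, 0], [0, 0, 0], 0]
    - [[2, 0, 0], [0, 0, 0], 0]
    - [[2, 0, 0], [0, 0, 0], 0]
    - [[2, 0, 0], [0, 0, 0], 0]
    - [[2, 0, 0], [0, 0, 0], 0]
    - [[1, 0, 0], [0, 0, 0], 0]

```text
t: 20.75
position: [0.4772, 0.1246, 0.0776]
tool_rot: [-0.0, 0.702, 0.712, 0.0]
ft_force: [-0.7, -2.6, 1.0]
finger_gap: 0.0001
gripper_force: 0.9
```

Call:
send_rows:
  series:
    - [[1, 0, 0], [0, 0, 0], 0]
    - [[1, 0, 0], [0, 0, 0], 0]
    - [[1, 0, 0], [0, 0, 0], 0]

```text
t: 21.05
position: [0.4772, 0.1274, 0.0776]
tool_rot: [0.0, 0.703, 0.712, -0.0]
ft_force: [-0.5, -2.5, 1.2]
finger_gap: 0.0003
gripper_force: 0.9
```

Call:
send_rows:
  series:
    - [[1, 0, 0], [0, 0, 0], 0]
    - [[1, 0, 0], [0, 0, 0], 0]

```text
t: 21.25
position: [0.4771, 0.1294, 0.0776]
tool_rot: [-0.0, 0.703, 0.712, -0.0]
ft_force: [-0.3, -2.9, 0.4]
finger_gap: 0.0001
gripper_force: 0.9
```

Call:
send_rows:
  series:
    - [[1, 0, 0], [0, 0, 0], 0]
    - [[1, 0, 0], [0, 0, 0], 0]

```text
t: 21.45
position: [0.4772, 0.1315, 0.0776]
tool_rot: [-0.0, 0.703, 0.712, 0.0]
ft_force: [0.7, -1.7, 1.2]
finger_gap: -0.0001
gripper_force: 0.9
```

Call:
send_rows:
  series:
    - [[1, 0, 0], [0, 0, 0], 0]
    - [[1, 0, 0], [0, 0, 0], 0]

```text
t: 21.65
position: [0.4771, 0.1335, 0.0776]
tool_rot: [0.0, 0.703, 0.712, -0.0]
ft_force: [-0.1, -2.0, 0.8]
finger_gap: -0.0001
gripper_force: 0.9
```

Call:
send_rows:
  series:
    - [[0.7, 0, 0], [0, 0, 0], 0]
    - [[0.7, 0, 0], [0, 0, 0], 0]

```text
t: 21.85
position: [0.4771, 0.1348, 0.0776]
tool_rot: [0.0, 0.702, 0.712, -0.0]
ft_force: [0.3, -1.3, 0.3]
finger_gap: 0.0
gripper_force: 0.9
```

Call:
send_rows:
  series:
    - [[0.7, 0, 0], [0, 0, 0], 0]
    - [[0.7, 0, 0], [0, 0, 0], 0]

```text
t: 22.05
position: [0.477, 0.1362, 0.0776]
tool_rot: [-0.0, 0.702, 0.712, -0.0]
ft_force: [-0.4, -1.2, 1.1]
finger_gap: 0.0002
gripper_force: 0.9
```

Call:
send_rows:
  series:
    - [[0.7, 0, 0], [0, 0, 0], 0]
    - [[0.7, 0, 0], [0, 0, 0], 0]

```text
t: 22.25
position: [0.4771, 0.1376, 0.0776]
tool_rot: [0.0, 0.702, 0.712, 0.0]
ft_force: [0.3, -2.1, 1.3]
finger_gap: 0.0
gripper_force: 0.9
```

Call:
send_rows:
  series:
    - [[0.7, 0, 0], [0, 0, 0], 0]
    - [[0.7, 0, 0], [0, 0, 0], 0]

```text
t: 22.45
position: [0.477, 0.1391, 0.0776]
tool_rot: [-0.0, 0.703, 0.712, -0.0]
ft_force: [0.2, -2.5, 1.3]
finger_gap: 0.0002
gripper_force: 0.9
```

Call:
send_rows:
  series:
    - [[0.7, 0, 0], [0, 0, 0], 0]
    - [[0.7, 0, 0], [0, 0, 0], 0]

```text
t: 22.65
position: [0.477, 0.1405, 0.0776]
tool_rot: [-0.0, 0.702, 0.712, 0.0]
ft_force: [-0.3, -2.4, 0.0]
finger_gap: -0.0005
gripper_force: 0.9
```

Call:
send_rows:
  series:
    - [[0.7, 0, 0], [0, 0, 0], 0]
    - [[0.7, 0, 0], [0, 0, 0], 0]

```text
t: 22.85
position: [0.477, 0.1419, 0.0776]
tool_rot: [-0.0, 0.703, 0.712, -0.0]
ft_force: [0.2, -1.7, 0.1]
finger_gap: -0.0001
gripper_force: 0.9
```

```bash
python3 - <<'E'
from h import *
p=optics.capture("top"); a=p["frame"][220:360,120:300,::-1]
cv2.imwrite("pics/t5.png",cv2.resize(a,None,fx=4,fy=4,interpolation=cv2.INTER_CUBIC))
E
```

```text
(no output)
```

View pics/t5.png

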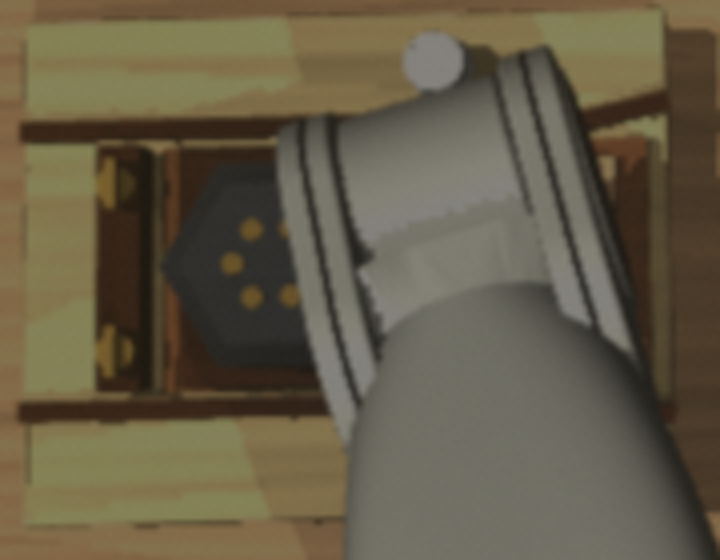

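A strip of riser is still visible between the stop (crop column ≈152) and the nose (≈163), so about 5 mm remain.

Call:
send_rows:
  series:
    - [[0.8, 0, 0], [0, 0, 0], 0]
    - [[0.8, 0, 0], [0, 0, 0], 0]
    - [[0.7, 0, 0], [0, 0, 0], 0]

```text
t: 23.2
position: [0.477, 0.1442, 0.0776]
tool_rot: [-0.0, 0.703, 0.712, -0.0]
ft_force: [-0.4, -1.2, 1.2]
finger_gap: -0.0003
gripper_force: 0.9
```

Call:
send_rows:
  series:
    - [[0.7, 0, 0], [0, 0, 0], 0]
    - [[0.7, 0, 0], [0, 0, 0], 0]

```text
t: 23.4
position: [0.477, 0.1455, 0.0776]
tool_rot: [0.0, 0.702, 0.712, 0.0]
ft_force: [1.1, -1.6, 1.6]
finger_gap: 0.0003
gripper_force: 0.9
```

Call:
send_rows:
  series:
    - [[0.6, 0, 0], [0, 0, 0], 0]
    - [[0.6, 0, 0], [0, 0, 0], 0]

```text
t: 23.6
position: [0.4769, 0.1467, 0.0776]
tool_rot: [-0.0, 0.702, 0.712, -0.0]
ft_force: [-0.6, -1.3, 1.1]
finger_gap: -0.0
gripper_force: 0.9
```

Call:
send_rows:
  series:
    - [[0.6, 0, 0], [0, 0, 0], 0]
    - [[0.6, 0, 0], [0, 0, 0], 0]

```text
t: 23.8
position: [0.4769, 0.1474, 0.0776]
tool_rot: [0.0, 0.703, 0.712, -0.0]
ft_force: [0.5, -5.4, 1.0]
finger_gap: -0.0003
gripper_force: 2.3
```

Call:
send_rows:
  series:
    - [[0.6, 0, 0], [0, 0, 0], 0]
    - [[0.6, 0, 0], [0, 0, 0], 0]

```text
t: 24.0
position: [0.4768, 0.1475, 0.0776]
tool_rot: [0.001, 0.703, 0.711, -0.001]
ft_force: [0.1, -8.5, 2.8]
finger_gap: -0.0002
gripper_force: 4.1
```

Stop contact: the push force rises and the motion halts. Now I'll back off gently, clear the board and lift.

Call:
send_rows:
  series:
    - [[-0.5, 0, 0], [0, 0, 0], 0]
    - [[-1, 0, 0], [0, 0, 0], 0]
    - [[-2, 0, 0], [0, 0, 0], 0]
    - [[-2, 0, -1], [0, 0, 0], 0]
    - [[0, 0, -5], [0, 0, 0], 0]
    - [[0, 0, -20], [0, 0, 0], 0]
    - [[0, 0, -30], [0, 0, 0], 0]
    - [[0, 0, -30], [0, 0, 0], 0]

```text
t: 24.8
position: [0.4766, 0.1439, 0.1645]
tool_rot: [-0.001, 0.702, 0.712, -0.0]
ft_force: [0.3, 0.1, -0.3]
finger_gap: -0.0001
gripper_force: 0.0
```

Call:
send_rows:
  series:
    - [[-30, 0, -20], [0, 0, 0], 0]
    - [[-40, 0, 0], [0, 0, 0], 0]
    - [[-40, 0, 0], [0, 0, 0], 0]
    - [[-40, 0, 0], [0, 0, 0], 0]
    - [[-40, 0, 0], [0, 0, 0], 0]
    - [[-20, 0, 0], [0, 0, 0], 0]
    - [[0, 0, 0], [0, 0, 0], 0]
    - [[0, 0, 0], [0, 0, 0], 0]

```text
t: 25.6
position: [0.4798, -0.0663, 0.1839]
tool_rot: [-0.0, 0.703, 0.711, 0.0]
ft_force: [-0.2, 0.9, 0.5]
finger_gap: 0.0001
gripper_force: 0.0
```

```bash
python3 - <<'E'
from h import *
p=optics.capture("top"); a=p["frame"][220:360,120:300,::-1]
cv2.imwrite("pics/t6.png",cv2.resize(a,None,fx=4,fy=4,interpolation=cv2.INTER_CUBIC))
E
```

```text
(no output)
```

View pics/t6.png

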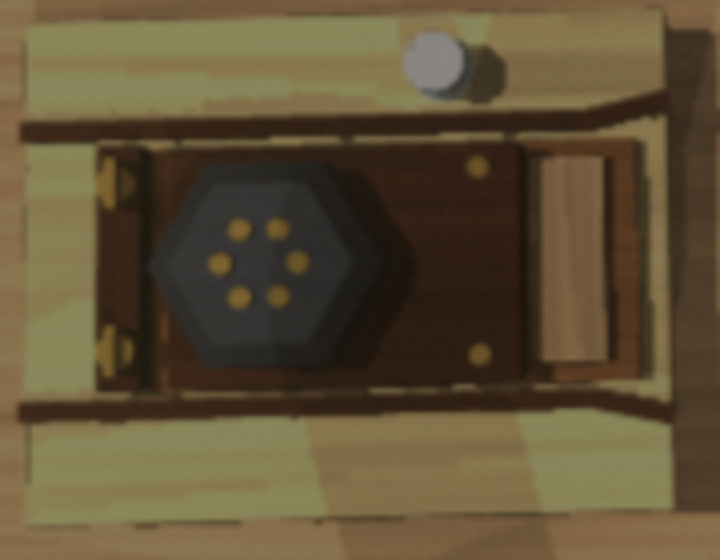

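The nose is against the stop at column ≈152 with no riser strip between. The board is square in the guides with its rear inside the far edge (640 against 668), and the arm is clear.

```bash
python3 -c "
from plant import env
print(env.finish_job())"
```

```text
the job is handed in; nothing more can be done
None
```

I slid the board level across the gap onto the far riser until its nose met the stop bar softly (about 8.5 N), let go of it, and handed the job in at about 26 s; no verdict was returned.

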